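# Unclip the tall tablet cassette for refilling

## Task

Two tablet cassettes are clipped into grey bases on the worktop, and the taller one is due for refilling. Squeeze its two side tabs together to unlatch it, lift it straight out of its base and stand it upright in the small empty white tray in front of the vial carton on the other bench. Leave the shorter cassette clipped in its own base.

Things in the scene. Friction and masses are not known exactly. Their poses are not given: they have to be found in the camera images.
- tall_cassette_center (a point): Taller cassette: white box with grey lid, 60 (x) by 34 (y) by 96 mm tall, 0.16 kg, latched in a grey base. Point: its centre, 48 mm over its underside; z up. A grey ribbed tab, 24 mm wide and high, on each of its +y and -y sides, centred at x = 0, 26 mm above this point; 48 mm over both tabs free, 36 mm squeezed. It can be carried by the squeezed tabs. The two cassettes swap places.
- tall_cassette_left (a joint): Tab on the +y side of the tall cassette, m: 0 free, 0.006 fully in (towards the middle). Spring: 2 N to start, 8 N fully in; springs back when let go. Its rail runs down to a hook under a catch bar of the base. 5 mm of travel at both tabs frees the hooks; keep them squeezed until the cassette has risen 30 mm.
- tall_cassette_right (a joint): The same for the tab on the -y side: 0 free, 0.006 fully in. The base that both hook into is fixed to the worktop, 88 by 76 mm; the cassette stands on its floor, 6 mm over the worktop, between walls that reach 34 mm over the worktop, with 1.5 mm of play all round.
- short_cassette_center (a point): Shorter cassette, same make, plan size and tabs but only 66 mm tall, latched in an identical base about 13 cm from the tall one's. Point: its centre, 33 mm over its underside. It is to stay where it is.
- tray_floor (a point): Small empty white tray, open on top, fixed, on the bench to the robot's right: 130 (x) by 160 mm (y) outside, walls 3 mm thick, rim 25 mm over the bench. Point: middle of its flat inner floor, 3 mm over the bench; the floor reaches 62 mm either way along x and 77 mm along y. A fixed carton, 82 mm high, stands some 80 mm or more from this point, on the side away from the robot.

How it is judged:
By the outcome, as a careful person would: the job done as asked, in the order asked, and still so for the second after the job is handed in, with the robot touching nothing.
It also fails if it takes over 38 s, if anything falls off the work surface, if the arm or the gripper's body presses on something with over 40 N, if the wrist force passes 120 N, or if a joint passes its speed limit or range.

## Robot

A 6-joint arm with a two-finger parallel gripper is mounted at the origin on the work surface; the furniture and walls round the work are solid. World frame = base frame: x ahead of the robot, y to its left, z up, the work surface at z = 0. Lengths are in mm, angles in degrees, forces in N, time in s.
With the tool pointing down it reaches from about 300 to 850 mm from the base axis. Payload 4.2 kg.
Tool frame: the origin (TCP) lies at the very end of the fingers, on their centre line; the grasp point (between the pads) lies 19 mm behind it (env.grasp_offset is the distance from the TCP to the grasp point, in mm); z points along the fingers, y is the line along which they close (so a half turn about z gives the same grasp; the last joint's range is limited). The gripper opens to 91 mm and grips with 3 to 60 N. Pads are 32 mm wide; open, the fingers measure 118 mm over their backs; the gripper's body (76 mm by 178 mm) begins 60 mm behind the grasp point.
Start: joints at [66.406, 18.312, 89.639, -0, 72.044, -1.146], TCP at [219.569, 531.444, 213.976] pointing down, gripper open.
Joint ranges: [-177.97, 177.97], [-48.28, 115.42], [12.27, 149.76], [-77.06, 257.06], [2.81, 150.46], [-146.56, 146.56]. Speed limits (degrees/s): [147.25, 147.25, 180, 180, 180, 180].

## Interface

Orientations are given as [roll, pitch, yaw] about the fixed x, y, z axes, in that order (R = Rz(yaw) Ry(pitch) Rx(roll)).
In Python, from workcell import env, eyes gives the robot as it stands.
- The arm moves only by the tool send_rows, never from a script. Its arguments are lists of equal length, an entry for each row: "grip": the opening, from -1 (shut) to 1 (fully open), so that 0 is half open; "xyz": the shift along the world's x, y, z in m, a list of three; "yaw": the turn about the world's z in degrees. A call has 1 to 8 rows; each row is the pose to reach, as a shift and turn from the pose commanded when the call began; what a row does not reach only later rows make up. A row lasts 1/12 s, in which the tool goes at most 41.7 mm and 7.16 degrees, less where a joint would pass 70% of its speed; a pose out of reach is approached as far as the arm can. A call with a gripper value outside its range is refused whole. The fingers move at their own pace and stop on an object; "grip_force" is the grip in N (left out, the last holds). Time passes only in rows, so rows that repeat a pose let the fingers close. It gives the time, the measured TCP pose, the force, the opening and the grip force at its end, in the units of the state.
- env.state(): the state, without advancing time (a new reading comes with each control period).
- eyes.grab_frame(name): name is "scene" or "top" or "wrist"; returns a dict with "frame" (400x640x3 uint8, red, green, blue), "fx", "fy", "cx", "cy" (pixels), "pose" (4x4, takes a point from camera to world coordinates). Camera axes: x right, y down, z forward; pixel columns grow to the right and rows downward; lengths in mm; the calibration is good to about 2 mm. A picture is of the moment at which its call begins. There is no depth.
- env.job_done(): hands the job in; it is judged then, once.
The state is a dict: "time_s": time; "qpos": joint angles; "qvel": joint speeds; "effort": joint torques, N m; "ee_pos": TCP position; "ee_rot": TCP orientation; "force": force on the tool from outside, world axes, zero at the start; "torque": the same for the moment, N m; "gripper_width": finger opening in mm; "gripper_force": force on a finger pad.
Only numpy, scipy, OpenCV 4.12 (cv2) and the standard library are available. Lean on these libraries where they do the work, as an engineer would, in place of code of your own. Each camera call takes 0.05 s, during which the arm holds its last target. There are 200 camera calls.

## Working session

There is one attempt and no reset: what is moved stays moved. The work goes in short steps, Python scripts to look and compute and a tool call to move; the robot and the scene stay as the last step left them, time stands still between calls to the robot, and variables do not carry over. Pictures are saved under pics/ and viewed, at most 10 in all, crops included, and the job is handed in when it is done.

Besides the shell and the picture viewer there is one more tool, called as name([rows], argument=value, ...), one row to a line, values as JSON. send_rows: Moves the arm, as the interface text tells. Its arguments: {"type":"object","properties":{"grip":{"type":"array"},"xyz":{"type":"array"},"yaw":{"type":"array"},"grip_force":{"type":"number"}},"required":["grip","xyz","yaw"]}

```bash
mkdir -p pics; cat > h.py <<'E'
from workcell import env, eyes
import numpy as np, cv2
def grab(n,name):
    f=eyes.grab_frame(n); cv2.imwrite(f'pics/{name}.png',f['frame'][:,:,::-1]); np.savez(f'pics/{name}.npz',**f); return f
def ray(f,u,v):
    P=np.array(f['pose']); d=P[:3,:3]@[(u-f['cx'])/f['fx'],(v-f['cy'])/f['fy'],1]; return P[:3,3],d
def onz(f,u,v,z):
    o,d=ray(f,u,v); return o+d*(z-o[2])/d[2]
def proj(f,p):
    P=np.array(f['pose']); c=P[:3,:3].T@(np.array(p)-P[:3,3]); return f['fx']*c[0]/c[2]+f['cx'],f['fy']*c[1]/c[2]+f['cy']
def tri(*rs):
    A=0;b=0
    for o,d in rs:
        d=d/np.linalg.norm(d); M=np.eye(3)-np.outer(d,d); A=A+M; b=b+M@o
    p=np.linalg.solve(A,b); return p,[np.linalg.norm(np.cross(p-o,d/np.linalg.norm(d))) for o,d in rs]
def load(name): return dict(np.load(f'pics/{name}.npz'))
E
python3 - <<'E'
from h import *
np.set_printoptions(precision=2,suppress=True)
for n in ['scene','top','wrist']:
    f=grab(n,n+'0'); print(n,f['fx'],f['cx'],f['cy'],f['pose'])
print(env.state())
E
```

```text
scene 510.00071832714247 321.91517540727585 213.0667424463639 [[  -0.77   -0.37    0.53 -318.66]
 [  -0.64    0.42   -0.64  987.28]
 [   0.01   -0.83   -0.56  949.76]
 [   0.      0.      0.      1.  ]]
top 449.6513410117115 319.9386349113641 204.22243736956935 [[  -0.     -0.99    0.14  330.38]
 [  -1.      0.      0.    -23.2 ]
 [  -0.     -0.14   -0.99 1194.08]
 [   0.      0.      0.      1.  ]]
wrist 291.222989364016 318.58664722804923 198.1560754111865 [[  0.38   0.9    0.22 156.44]
 [  0.92  -0.37  -0.09 556.85]
 [ -0.     0.24  -0.97 383.09]
 [  0.     0.     0.     1.  ]]
{'time_s': 0.15, 'qpos': array([66.41, 18.34, 89.69, -0.  , 72.05, -1.15]), 'qvel': array([ 0.08, -0.15, -0.14,  0.18,  0.05, -0.04]), 'effort': array([  0.  , -41.28, -23.22,   0.07,   0.04,  -0.  ]), 'ee_pos': array([219.43, 531.07, 213.31]), 'ee_rot': array([-179.92,    0.  ,  157.55]), 'force': array([-0.38, -0.2 , -0.77]), 'torque': array([ 0.02, -0.01, -0.03]), 'gripper_force': 0.0, 'gripper_width': 91.02394912120631}
```

View pics/scene0.png

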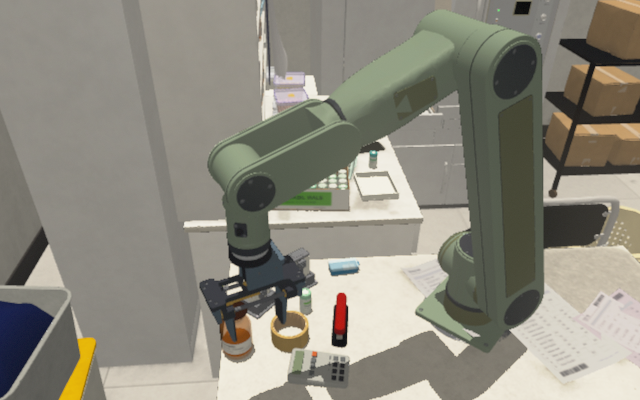

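View pics/top0.png

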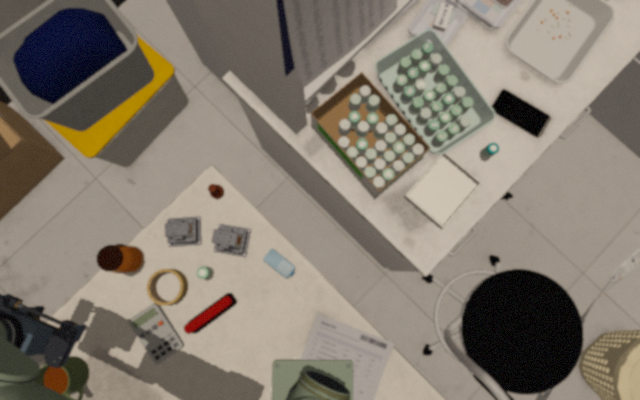

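The scene view has the arm hiding the cassettes (behind the gripper, near (290,270)), with the tray at (378,185). In the top view the cassettes are at (183,231) and (232,239), and the tray is at (442,190) with the carton at (368,135). Next, zoom in.

```bash
python3 - <<'E'
from h import *
t=cv2.imread('pics/top0.png'); s=cv2.imread('pics/scene0.png')
a=cv2.resize(t[205:265,155:255],(600,360),interpolation=cv2.INTER_CUBIC)
b=cv2.resize(t[140:240,390:490],(300,240),interpolation=cv2.INTER_CUBIC)
b=cv2.resize(t[130:230,365:490],(300,240)); c=cv2.resize(s[130:230,280:405],(300,240))
cv2.imwrite('pics/c1.png',np.vstack([a,np.hstack([b,c])]))
T=load('top0');S=load('scene0')
for z in (0,50,100): print(z,onz(T,183,231,z),onz(T,232,239,z),onz(T,442,190,z),onz(T,420,265,z))
print(tri(ray(T,442,190),ray(S,378,185)))
E
```

```text
0 [430.32618203 344.86083001   0.        ] [408.5885526  213.79867682   0.        ] [ 538.4391804  -348.73241047    0.        ] [ 338.54300228 -282.59259183    0.        ]
50 [426.14129099 329.44876041  50.        ] [405.31388709 203.87460756  50.        ] [ 529.72724506 -335.10146609   50.        ] [ 338.2013727  -271.73113764   50.        ]
100 [421.95639994 314.0366908  100.        ] [402.03922158 193.95053831 100.        ] [ 521.01530972 -321.47052171  100.        ] [ 337.85974312 -260.86968345  100.        ]
(array([ 531.4267482 , -346.77315109,   16.68406835]), [np.float64(4.853659916985183), np.float64(4.853659916985004)])
```

View pics/c1.png

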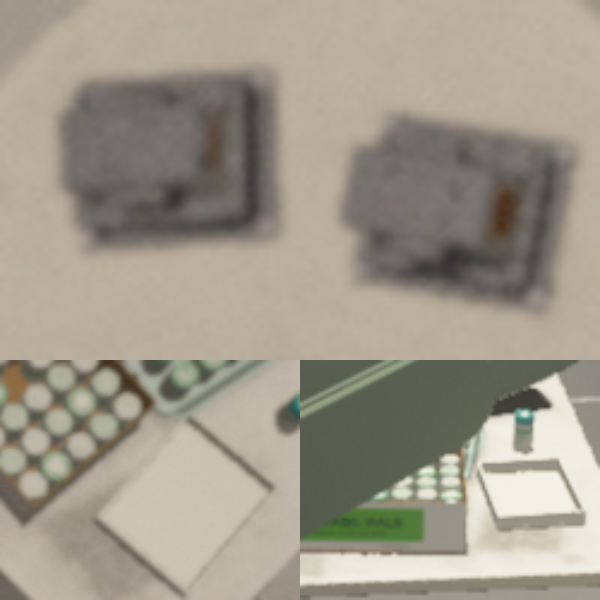

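send_rows([
  [0.018,-0.02,0.01],
  [0.04,-0.045,0.02],
  [0.06,-0.07,0.03],
  [0.08,-0.095,0.04],
  [0.1,-0.12,0.045],
  [0.12,-0.145,0.05],
  [0.14,-0.17,0.05],
  [0.16,-0.195,0.05],
], grip=[1,1,1,1,1,1,1,1], yaw=[-7,-14,-21,-28,-35,-42,-49,-56])

```text
time_s: 0.82
ee_pos: [380.3, 335.1, 264.2]
ee_rot: [180.0, -0.0, 101.2]
force: [0.3, 0.4, 0.6]
gripper_width: 91.1
gripper_force: 0.0
```

send_rows([
  [0.018,-0.02,0],
  [0.035,-0.035,0],
  [0.035,-0.035,0],
  [0.035,-0.035,0],
], grip=[1,1,1,1], yaw=[-6,-11.5,-11.5,-11.5])

```text
time_s: 1.15
ee_pos: [414.9, 300.8, 263.7]
ee_rot: [-180.0, 0.0, 90.0]
force: [-0.4, -0.0, -0.6]
gripper_width: 91.7
gripper_force: 0.0
```

```bash
python3 - <<'E'
from h import *
np.set_printoptions(precision=3,suppress=True)
f=grab('wrist','w1');grab('scene','s1');print(f['pose']); s=env.state();print(s['time_s'],s['ee_pos'],s['ee_rot'],s['qpos'])
a=cv2.imread('pics/w1.png');cv2.imwrite('pics/w1v.png',cv2.resize(a,(800,500)))
E
```

```text
[[  1.      0.001  -0.001 414.553]
 [  0.     -0.971  -0.241 368.225]
 [ -0.001   0.241  -0.971 433.527]
 [  0.      0.      0.      1.   ]]
1.25 [414.007 301.831 263.759] [-179.955   -0.008   90.126] [34.787 10.989 92.508  0.033 76.536 34.653]
```

View pics/w1v.png

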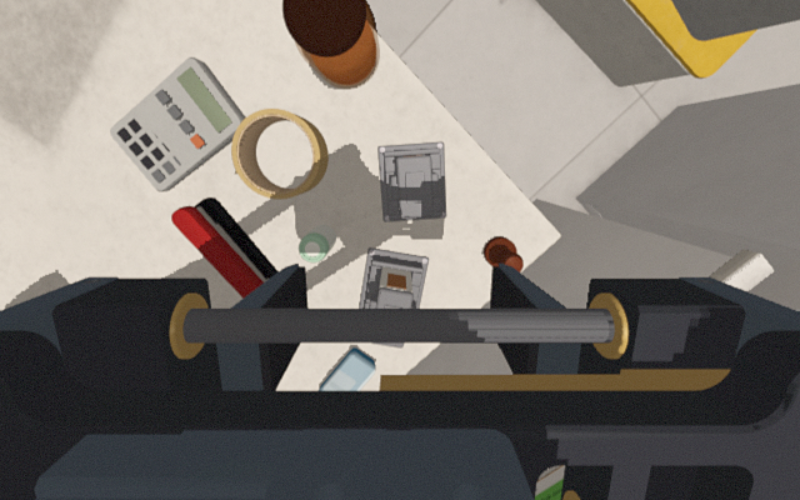

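The wrist view shows one cassette at (412,180) of the 800-wide picture (y≈330). The other is partly hidden by the finger bar at (395,280). I'll shift -y so that both are in view.

send_rows([
  [0,-0.04,0],
  [0,-0.08,0],
  [0,-0.1,0],
  [0,-0.1,0],
], grip=[1,1,1,1], yaw=[0,0,0,0])

```text
time_s: 1.58
ee_pos: [413.3, 199.3, 264.2]
ee_rot: [-180.0, 0.1, 90.0]
force: [0.1, 0.5, -0.1]
gripper_width: 91.7
gripper_force: 0.0
```

```bash
python3 - <<'E'
from h import *
np.set_printoptions(precision=3,suppress=True)
f=grab('wrist','w2');print(f['pose'],f['fx'],f['fy'])
a=cv2.imread('pics/w1.png');b=cv2.imread('pics/w2.png')
c=lambda i,x,y:cv2.resize(i[y:y+100,x:x+100],(400,400),interpolation=cv2.INTER_CUBIC)
for z in (6,72,102): print([proj(f,p) for p in ([425,330,z],[405,205,z])],[proj(load('w1'),p) for p in ([425,330,z],[405,205,z])])
s=cv2.imread('pics/s1.png')
def put(i):return i
cv2.imwrite('pics/c2.png',cv2.resize(b[0:240,180:500],(800,600),interpolation=cv2.INTER_CUBIC))
E
```

```text
[[  1.      0.001  -0.    412.876]
 [  0.001  -0.97   -0.242 266.949]
 [ -0.      0.242  -0.97  433.909]
 [  0.      0.      0.      1.   ]] 291.222989364016 291.222989364016
[(np.float64(327.59839163191185), np.float64(78.05109299707344)), (np.float64(313.3336894577537), np.float64(168.5994313958795))] [(np.float64(326.0319974711523), np.float64(152.8683703143923)), (np.float64(312.6820898096889), np.float64(233.63668496820722))]
[(np.float64(329.29225677565915), np.float64(69.02777357997141)), (np.float64(312.39265506082114), np.float64(176.1585932481098))] [(np.float64(327.3049257468051), np.float64(157.6798696213533)), (np.float64(311.66531834756194), np.float64(251.3343393667309))]
[(np.float64(330.2959900143434), np.float64(63.680827481196815)), (np.float64(311.8467076889784), np.float64(180.54409133405773))] [(np.float64(328.04641482613704), np.float64(160.48259956267313)), (np.float64(311.0839050990234), np.float64(261.45426416658063))]
```

View pics/c2.png

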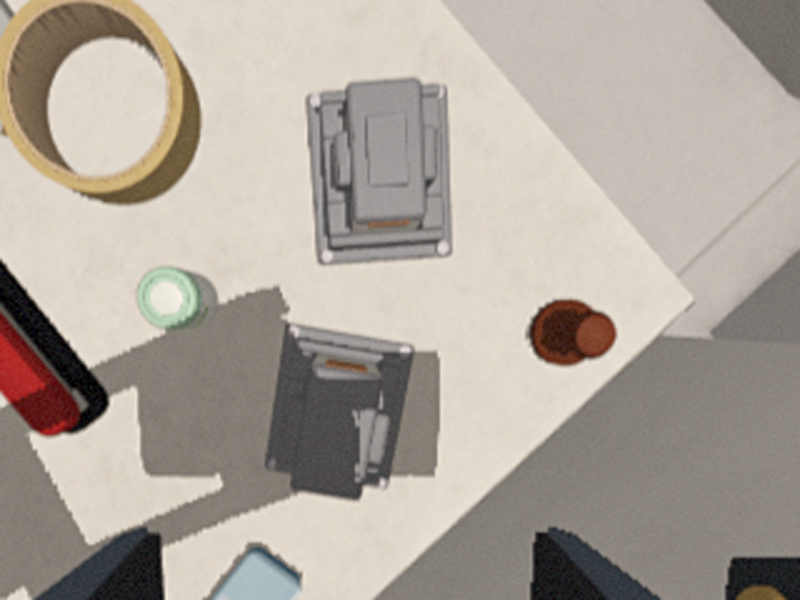

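The crop of the second view shows the tall cassette at crop (387,150) with a large lid, and the short one at (340,430). The bases have white corner dots. Lid scale says the one at y≈330 is taller. I'll zoom both views to triangulate the lid corners and base dots.

```bash
python3 - <<'E'
from h import *
a=cv2.imread('pics/w1.png');b=cv2.imread('pics/w2.png')
A=cv2.resize(a[108:188,298:363],None,fx=6,fy=6,interpolation=cv2.INTER_CUBIC)
B=cv2.resize(b[28:108,298:363],None,fx=6,fy=6,interpolation=cv2.INTER_CUBIC)
A=cv2.convertScaleAbs(A,alpha=1.3,beta=15)
cv2.imwrite('pics/c3.png',np.hstack([A,B]))
E
```

```text
(no output)
```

View pics/c3.png

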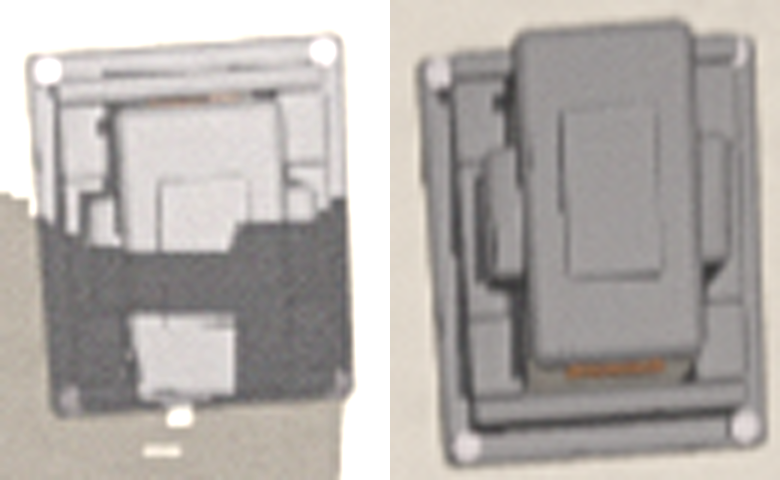

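Left panel (view 1) has lid corners at (113,105),(282,95) and base dots at (47,70),(322,50),(342,382),(68,402). Right panel (view 2) has the lid at (517,35),(690,22),(697,355),(533,365) and dots at (437,72),(740,50),(744,425),(468,447).

```bash
python3 - <<'E'
from h import *
np.set_printoptions(precision=1,suppress=True)
W1,W2,T,S=load('w1'),load('w2'),load('top0'),load('scene0')
a=lambda u,v:(298-.4+u/6,108-.4+v/6)
b=lambda u,v:(298-.4+(u-390)/6,28-.4+v/6)
pairs={'lidTL':((113,105),(517,35)),'lidTR':((282,95),(690,22)),'insTL':((161,182),(563,107)),'insTR':((245,177),(660,103)),'d1':((47,70),(437,72)),'d2':((322,50),(740,50)),'d3':((342,382),(744,425)),'d4':((68,402),(468,447))}
for k,(p,q) in pairs.items(): X,e=tri(ray(W1,*a(*p)),ray(W2,*b(*q))); print(k,X,np.array(e))
for z in (100,102):
  L=np.array([onz(W2,*b(*q),z)[:2] for q in ((517,35),(690,22),(699,358),(533,366))]); print(z,L.tolist(),L.mean(0),cv2.minAreaRect(L.astype(np.float32)))
for z in (30,34):
  D=np.array([onz(W2,*b(*q),z)[:2] for q in ((437,72),(740,50),(744,425),(468,447))]);D1=np.array([onz(W1,*a(*q),z)[:2] for q in ((47,70),(322,50),(342,382),(68,402))])
  for d in (D,D1):print(z,d.mean(0),cv2.minAreaRect(d.astype(np.float32)),np.degrees(np.arctan2(*(d[0]+d[1]-d[2]-d[3])[::-1])))
# short: dots & lid
c=lambda u,v:(180-.3+u/2.5,-.3+v/2.5)
D=np.array([onz(W2,*c(*q),34)[:2] for q in ((293,331),(406,349),(382,484),(270,464))]);print('short base',D.mean(0),cv2.minAreaRect(D.astype(np.float32)))
# tray: rim corners in top crop (2.4x, off 365,130), scene crop (2.4x, off 280,130)
t=lambda u,v:(365-.3+u/2.4,130-.3+(v-360)/2.4); s=lambda u,v:(280-.3+(u-300)/2.4,130-.3+(v-360)/2.4)
print('tray')
for k,p,q in (('far/left(top)',(190,420),(478,463)),('right',(272,488),(562,460)),('near',(184,595),(584,518)),('left',(97,519),(497,522))):
  X,e=tri(ray(T,*t(*p)),ray(S,*s(*q)));print(k,X,np.array(e),onz(T,*t(*p),25))
C=np.array([onz(T,*t(*p),25)[:2] for p in ((190,420),(272,488),(184,595),(97,519))],np.float32);print(cv2.minAreaRect(C))
E
```

```text
lidTL [412.2 369.1  64.8] [0.6 0.6]
lidTR [445.9 371.1  65.7] [0.2 0.2]
insTL [421.4 354.   75.1] [0.1 0.1]
insTR [438.9 355.   74.1] [0.7 0.7]
d1 [395.4 377.2   8.6] [0.2 0.2]
d2 [461.  381.7   8.5] [0.9 0.9]
d3 [466.3 303.3   7.8] [0.9 0.9]
d4 [400.7 298.4   8.4] [0.8 0.8]
100 [[412.82221008156483, 359.3114745766832], [442.6260578636097, 361.3622496314787], [445.6183587366903, 306.8799193811087], [415.767973308092, 305.4941821042822]] [429.2 333.3] ((429.20391845703125, 333.3017272949219), (29.881446838378906, 54.56443786621094), 3.1436409950256348)
102 [[412.82253162625835, 358.7582540787596], [442.44786471692163, 360.7967457036209], [445.4222427475967, 306.6407456788485], [415.75065075471093, 305.2633084867666]] [429.1 332.9] ((429.1061706542969, 332.9043273925781), (29.70248794555664, 54.23762130737305), 3.1436500549316406)
30 [430.1 336.4] ((430.2496643066406, 336.2871398925781), (63.552947998046875, 75.12783813476562), 3.820608377456665) 93.58416003108941
30 [429.9 341.6] ((429.79205322265625, 341.6573486328125), (63.94365310668945, 74.86811065673828), 4.247698783874512) 94.14674144029891
34 [429.9 335.7] ((430.0775451660156, 335.6004943847656), (62.9235954284668, 74.38383483886719), 3.820585012435913) 93.58416003108941
34 [429.7 341.9] ((429.6409912109375, 341.9207458496094), (63.3098258972168, 74.1259765625), 4.247707843780518) 94.1467414402989
short base [407.5 216.6] ((407.74359130859375, 217.0054931640625), (75.63689422607422, 63.89619064331055), 79.7004623413086)
tray
far/left(top) [ 631.3 -348.2   28.7] [3.1 3.1] [ 629.5 -350.9   25. ]
right [ 548.  -439.6   26.9] [4.7 4.7] [ 552.4 -437.8   25. ]
near [ 435.5 -338.8   15.1] [0. 0.] [ 434.7 -336.1   25. ]
left [ 520.9 -245.1   17.1] [1.3 1.3] [ 518.6 -244.3   25. ]
((534.0210571289062, -342.62298583984375), (124.39763641357422, 155.46710205078125), 47.59481430053711)
```

The triangulated lid at y≈335 is at z≈70, and its size fits 60x34 only at that height. So this is the short one, with base dots at z≈8. I'll look at the other from a second place.

send_rows([
  [0,-0.04,0.01],
  [0,-0.08,0.03],
  [0,-0.08,0.03],
  [0,-0.08,0.03],
], grip=[1,1,1,1], yaw=[0,0,0,0])

```text
time_s: 1.97
ee_pos: [415.2, 121.9, 295.1]
ee_rot: [179.8, -0.1, 90.0]
force: [0.2, 1.3, 0.2]
gripper_width: 90.8
gripper_force: 0.0
```

```bash
python3 - <<'E'
from h import *
f=grab('wrist','w3');s=grab('scene','s3')
p=[proj(f,[405,210,z]) for z in (6,100)];print(p,[proj(s,[405,210,z]) for z in (6,100)])
u,v=map(int,np.mean(p,0)); x,y=u-33,max(v-50,0); print(x,y)
A=cv2.resize(cv2.imread('pics/w3.png')[y:y+100,x:x+66],None,fx=6,fy=6,interpolation=cv2.INTER_CUBIC)
B=cv2.resize(cv2.imread('pics/w2.png')[118:218,280:346],None,fx=6,fy=6,interpolation=cv2.INTER_CUBIC)
cv2.imwrite('pics/c4.png',np.hstack([A,cv2.convertScaleAbs(B,alpha=1.6,beta=10)]))
E
```

```text
[(np.float64(311.6411064195765), np.float64(112.08642575004524)), (np.float64(310.0504579313764), np.float64(108.36229393423295))] [(np.float64(298.011441587945), np.float64(281.6157754930907)), (np.float64(297.5368419781088), np.float64(254.92028249896995))]
277 60
```

View pics/c4.png

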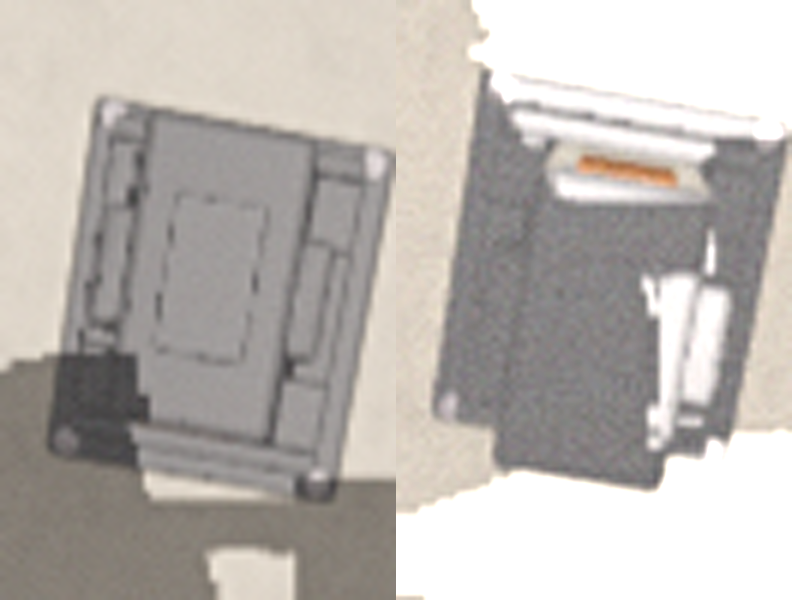

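Left panel (view 3) shows the lid at (152,115),(318,140),(272,440),(132,418) and dots at (110,112),(376,162),(316,480),(66,440). Right panel (view 2) shows the lid at (500,467),(658,488) with a top edge near (552,195)-(706,208), and dots at (448,405),(783,130).

```bash
python3 - <<'E'
from h import *
np.set_printoptions(precision=1,suppress=True)
W2,W3,T=load('w2'),load('w3'),load('top0')
a=lambda u,v:(277-.4+u/6,60-.4+v/6)
b=lambda u,v:(280-.4+(u-396)/6,118-.4+v/6)
for k,p,q in (('BL',(132,418),(500,467)),('BR',(272,440),(658,488)),('TL',(152,115),(545,195)),('TR',(318,140),(706,208)),('d2',(376,162),(783,130)),('d4',(66,440),(448,405))):
  X,e=tri(ray(W3,*a(*p)),ray(W2,*b(*q)));print(k,X,np.array(e))
for z in (72,102):
  L=np.array([onz(W3,*a(*q),z)[:2] for q in ((152,115),(318,140),(272,440),(132,418))],np.float32);print(z,cv2.minAreaRect(L),L.mean(0))
D=np.array([onz(W3,*a(*q),8)[:2] for q in ((110,112),(376,162),(316,480),(66,440))],np.float32);print(cv2.minAreaRect(D),D.mean(0),D.tolist())
b2=lambda u,v:(298-.4+(u-390)/6,28-.4+v/6)
L=np.array([onz(W2,*b2(*q),72)[:2] for q in ((517,35),(690,22),(699,358),(533,366))],np.float32);print('other lid @72',cv2.minAreaRect(L))
E
```

```text
BL [388.8 185.6  95.5] [1.8 1.8]
BR [418.9 181.1  94.2] [0.5 0.5]
TL [397.  240.9 115.3] [0.5 0.5]
TR [427.4 237.8 106. ] [0.5 0.5]
d2 [448.2 247.2   0.8] [1.7 1.7]
d4 [367.1 179.1   0.9] [0.3 0.3]
72 ((407.4253234863281, 213.93873596191406), (62.55427932739258, 35.323055267333984), 82.02722930908203) [408.1 213.9]
102 ((407.9436950683594, 212.0396728515625), (57.78072738647461, 32.62751007080078), 82.02722930908203) [408.6 212. ]
((407.1181335449219, 213.0751190185547), (79.32772827148438, 66.26063537597656), 80.78829956054688) [406.7 213. ] [[380.7645263671875, 257.5310363769531], [446.0354919433594, 246.09051513671875], [431.9857482910156, 169.24147033691406], [368.0655212402344, 179.22634887695312]]
other lid @72 ((430.5731506347656, 338.8657531738281), (32.38716506958008, 59.13992691040039), 3.1436691284179688)
```

The second cassette's lid is at z≈95–115, so it is the tall one. Its centre is ≈(407.5,212.5) and its long axis is at ≈80.5°. Now move over it.

send_rows([
  [-0.003,0.03,-0.02],
  [-0.007,0.06,-0.045],
  [-0.007,0.09,-0.07],
  [-0.007,0.091,-0.1],
  [-0.007,0.091,-0.125],
  [-0.007,0.091,-0.125],
], grip=[1,1,1,1,1,1], yaw=[-5,-9.5,-9.5,-9.5,-9.5,-9.5])

```text
time_s: 2.57
ee_pos: [403.2, 213.0, 163.5]
ee_rot: [-179.4, 0.4, 80.8]
force: [-0.9, -1.2, 0.2]
gripper_width: 91.3
gripper_force: 0.0
```

```bash
python3 - <<'E'
from h import *
f=grab('wrist','w4'); s=env.state();print(s['time_s'],s['ee_pos'],s['ee_rot'])
a=cv2.imread('pics/w4.png'); cv2.imwrite('pics/w4v.png',cv2.resize(a,(800,500)))
E
```

```text
2.6167 [405.06906924 213.28902521 166.24892051] [-179.6401708     0.22712709   80.72299778]
```

View pics/w4v.png

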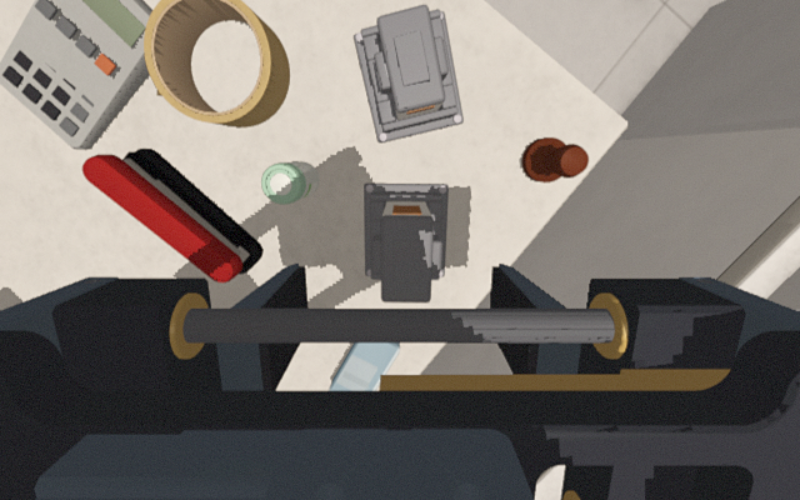

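Yaw looks aligned, with the base dots at (370,188),(440,188). The cassette looks ~5 mm to the +x side, so I'll measure it.

```bash
python3 - <<'E'
from h import *
np.set_printoptions(precision=1,suppress=True)
W=load('w4'); P=W['pose']; print(P[:3,3])
p=lambda u,v:(u/1.25-.1,v/1.25-.1)
D=[onz(W,*p(*q),6) for q in ((370,188),(440.5,188))]; print(D, (D[0]+D[1])/2)
L=[onz(W,*p(*q),102) for q in ((381,300),(431,301))]; print(L,(L[0]+L[1])/2)
L=[onz(W,*p(*q),102) for q in ((387,215),(433,215))]; print(L,(L[0]+L[1])/2)
g=cv2.imread('pics/w4.png'); 
A=g[140:245,285:365].astype(int).min(2)
n,l,st,c=cv2.connectedComponentsWithStats((A[:, :]>165).astype(np.uint8))
for i in range(1,n):
  if 3<st[i,4]<60: print(c[i]+[285,140],st[i,4])
R=P[:3,:3]; s=env.state(); print(s['ee_pos'], R[:,0])
E
```

```text
[415.5 280.4 332.9]
[array([382.6, 256.7,   6. ]), array([444.5, 246.8,   6. ])] [413.6 251.7   6. ]
[array([386.2, 188.2, 102. ]), array([419.6, 182.2, 102. ])] [402.9 185.2 102. ]
[array([400. , 245.1, 102. ]), array([429. , 240.4, 102. ])] [414.5 242.8 102. ]
[353.8 148.6] 5
[405.1 213.3 166.2] [ 1.  -0.2 -0. ]
```

send_rows([
  [0,0,0],
  [0,0,-0.02],
  [0,0,-0.045],
  [0,0,-0.07],
  [0,0,-0.09],
  [0,0,-0.108],
  [0,0,-0.108],
  [0,0,-0.108],
], grip=[1,1,1,1,1,1,1,1], yaw=[0,0,0,0,0,0,0,0])

```text
time_s: 3.28
ee_pos: [408.5, 213.0, 62.0]
ee_rot: [179.9, -0.1, 80.5]
force: [0.8, 1.1, 0.6]
gripper_width: 91.7
gripper_force: 0.0
```

send_rows([
  [0,0,0],
  [0,0,0],
], grip=[1,1], yaw=[0,0])

```text
time_s: 3.45
ee_pos: [409.0, 213.2, 62.8]
ee_rot: [179.8, -0.1, 80.5]
force: [-0.0, 0.4, -0.1]
gripper_width: 91.0
gripper_force: 0.0
```

Good. Close in stages, checking the force and opening.

send_rows([
  [0,0,0],
  [0,0,0],
  [0,0,0],
  [0,0,0],
  [0,0,0],
  [0,0,0],
  [0,0,0],
  [0,0,0],
], grip=[0.1,0,-0.1,-0.2,-0.6,-0.6,-0.6,-0.6], yaw=[0,0,0,0,0,0,0,0], grip_force=25)

```text
time_s: 4.12
ee_pos: [407.6, 212.4, 61.0]
ee_rot: [180.0, 0.0, 80.6]
force: [-1.0, -0.8, 2.0]
gripper_width: 40.6
gripper_force: 5.4
```

send_rows([
  [0,0,0],
  [0,0,0],
  [0,0,0],
  [0,0,0],
], grip=[-0.6,-0.6,-0.6,-0.6], yaw=[0,0,0,0])

```text
time_s: 4.45
ee_pos: [407.6, 212.5, 61.1]
ee_rot: [180.0, -0.0, 80.5]
force: [-0.6, 0.4, 3.5]
gripper_width: 34.3
gripper_force: 25.0
```

The spring curve matches the tabs (5.4 N at 40.6 mm). Lift gently.

send_rows([
  [0,0,0],
  [0,0,0.002],
  [0,0,0.005],
  [0,0,0.009],
  [0,0,0.014],
  [0,0,0.02],
], grip=[-0.6,-0.6,-0.6,-0.6,-0.6,-0.6], yaw=[0,0,0,0,0,0])

```text
time_s: 4.95
ee_pos: [407.4, 212.4, 81.3]
ee_rot: [-180.0, 0.0, 80.6]
force: [0.1, 0.2, -1.6]
gripper_width: 34.7
gripper_force: 25.0
```

It lifts freely, with about 1.6 N of weight. Raise further, then look at both the hand and the tray.

send_rows([
  [0,0,0.01],
  [0,0,0.025],
  [0,0,0.045],
  [0,0,0.065],
  [0,0,0.09],
  [0,0,0.11],
  [0,0,0.125],
  [0,0,0.13],
], grip=[-0.6,-0.6,-0.6,-0.6,-0.6,-0.6,-0.6,-0.6], yaw=[0,0,0,0,0,0,0,0])

```text
time_s: 5.62
ee_pos: [408.8, 213.0, 214.0]
ee_rot: [179.7, -0.2, 80.6]
force: [-0.1, 0.3, -1.3]
gripper_width: 34.3
gripper_force: 25.0
```

```bash
python3 - <<'E'
from h import *
s=grab('scene','s5');grab('top','t5');grab('wrist','w5')
st=env.state();print(st['time_s'],st['ee_pos'],st['gripper_width'],st['gripper_force'])
S=cv2.imread('pics/s5.png');T=cv2.imread('pics/t5.png');W=cv2.imread('pics/w5.png')
a=cv2.resize(S[140:225,335:420],(400,400),interpolation=cv2.INTER_CUBIC)
b=cv2.resize(T[145:235,395:485],(400,400),interpolation=cv2.INTER_CUBIC)
c=cv2.resize(S[190:310,240:400],(266,200));d=cv2.resize(W,(320,200));e=cv2.resize(T[200:270,150:225],(214,200))
cv2.imwrite('pics/c5.png',np.vstack([np.hstack([a,b]),np.hstack([c,d,e])]))
E
```

```text
5.7667 [407.3160676  212.30325161 210.82289353] 34.489147873466344 24.99285489320755
```

View pics/c5.png

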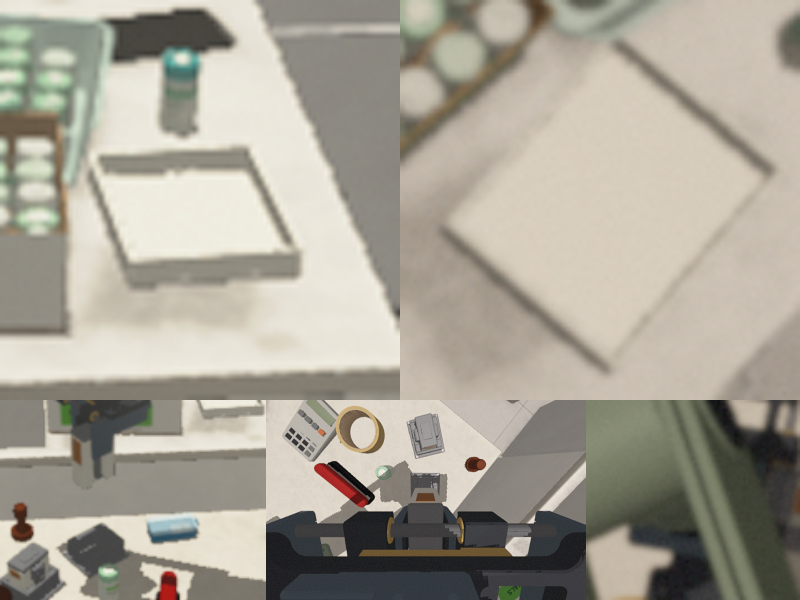

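The cassette is held clear of its base, and the short one is still clipped in. Tray rim corners in the scene crop are (93,155),(248,148),(300,253),(130,262); in the top crop they are (617,42),(773,172),(610,370),(443,230).

```bash
python3 - <<'E'
from h import *
np.set_printoptions(precision=1,suppress=True)
T,S=load('t5'),load('s5')
k=400/85;s=lambda u,v:(335-.5+(u+.5)/k,140-.5+(v+.5)/k)
m=400/90;t=lambda u,v:(395-.5+(u-400+.5)/m,145-.5+(v+.5)/m)
X=[]
for p,q in (((617,42),(93,155)),((773,172),(248,148)),((610,370),(300,253)),((443,230),(130,262))):
  x,e=tri(ray(T,*t(*p)),ray(S,*s(*q)));X.append(x);print(x,np.array(e),onz(T,*t(*p),25),onz(S,*s(*q),25))
X=np.array(X);print(X.mean(0),cv2.minAreaRect(X[:,:2].astype(np.float32)))
E
```

```text
[ 631.2 -347.9   29.3] [1.2 1.2] [ 631.3 -349.8   25. ] [ 636.8 -353.7   25. ]
[ 550.2 -438.8   27.6] [1.2 1.2] [ 551.6 -439.1   25. ] [ 551.6 -443.5   25. ]
[ 434.1 -337.3   25.2] [0.1 0.1] [ 434.  -337.4   25. ] [ 434.4 -337.5   25. ]
[ 517.6 -241.1   28.2] [0.7 0.7] [ 517.5 -242.1   25. ] [ 521.1 -245.    25. ]
[ 533.3 -341.3   27.6] ((534.3011474609375, -340.31768798828125), (127.3172378540039, 155.89141845703125), 48.814292907714844)
```

send_rows([
  [0.0014,-0.006,0],
  [0.004,-0.018,0],
  [0.008,-0.036,0],
  [0.014,-0.06,0],
  [0.02,-0.086,0],
  [0.026,-0.113,0],
  [0.032,-0.14,0],
  [0.038,-0.167,0],
], grip=[-0.6,-0.6,-0.6,-0.6,-0.6,-0.6,-0.6,-0.6], yaw=[-1,-2,-3,-4,-5.5,-7,-8.5,-10])

```text
time_s: 6.43
ee_pos: [444.8, 43.7, 209.7]
ee_rot: [-179.9, 0.1, 70.4]
force: [-0.1, 0.2, -1.5]
gripper_width: 34.5
gripper_force: 25.0
```

send_rows([
  [0.006,-0.028,0],
  [0.013,-0.056,0],
  [0.019,-0.084,0],
  [0.026,-0.112,0],
  [0.032,-0.14,0],
  [0.038,-0.168,0],
  [0.045,-0.196,0],
  [0.051,-0.224,0],
], grip=[-0.6,-0.6,-0.6,-0.6,-0.6,-0.6,-0.6,-0.6], yaw=[-1.6,-3.2,-4.8,-6.4,-8,-9.6,-11.2,-12.8])

```text
time_s: 7.1
ee_pos: [495.8, -180.2, 209.4]
ee_rot: [-179.8, 0.0, 57.6]
force: [-0.1, 0.5, -1.0]
gripper_width: 34.5
gripper_force: 25.0
```

send_rows([
  [0.006,-0.028,0],
  [0.013,-0.056,0],
  [0.019,-0.084,0],
  [0.025,-0.11,0],
  [0.03,-0.132,0],
  [0.034,-0.149,0],
  [0.036,-0.159,0],
  [0.037,-0.162,0],
], grip=[-0.6,-0.6,-0.6,-0.6,-0.6,-0.6,-0.6,-0.6], yaw=[-1.6,-3.2,-4.8,-6.2,-7.4,-8.2,-8.7,-8.7])

```text
time_s: 7.77
ee_pos: [532.9, -342.0, 209.2]
ee_rot: [-179.9, 0.0, 48.9]
force: [-0.5, 0.5, -1.1]
gripper_width: 34.4
gripper_force: 25.0
```

send_rows([
  [0,0,-0.01],
  [0,0,-0.035],
  [0,0,-0.06],
  [0,0,-0.085],
  [0,0,-0.11],
  [0,0,-0.13],
  [0,0,-0.14],
  [0,0,-0.145],
], grip=[-0.6,-0.6,-0.6,-0.6,-0.6,-0.6,-0.6,-0.6], yaw=[0,0,0,0,0,0,0,0])

```text
time_s: 8.43
ee_pos: [532.2, -338.7, 63.8]
ee_rot: [-179.7, 0.0, 49.1]
force: [-0.3, 0.5, -1.1]
gripper_width: 34.2
gripper_force: 25.0
```

send_rows([
  [0,0,0],
  [0,0,-0.001],
  [0,0,-0.003],
  [0,0,-0.004],
  [0,0,-0.005],
  [0,0,-0.005],
], grip=[-0.6,-0.6,-0.6,-0.6,-0.6,-0.6], yaw=[0,0,0,0,0,0])

```text
time_s: 8.93
ee_pos: [533.7, -340.7, 61.3]
ee_rot: [180.0, -0.0, 49.0]
force: [0.9, -0.6, -1.7]
gripper_width: 34.1
gripper_force: 25.0
```

send_rows([
  [0,0,-0.001],
  [0,0,-0.002],
  [0,0,-0.002],
], grip=[-0.6,-0.6,-0.6], yaw=[0,0,0])

```text
time_s: 9.18
ee_pos: [533.4, -340.5, 58.8]
ee_rot: [-180.0, 0.0, 49.0]
force: [0.3, -0.6, -2.7]
gripper_width: 34.7
gripper_force: 25.0
```

send_rows([
  [0,0,-0.001],
  [0,0,-0.001],
  [0,0,-0.001],
], grip=[-0.6,-0.6,-0.6], yaw=[0,0,0])

```text
time_s: 9.43
ee_pos: [533.8, -340.7, 58.2]
ee_rot: [180.0, -0.0, 49.1]
force: [-0.3, 0.4, -0.6]
gripper_width: 34.4
gripper_force: 25.0
```

send_rows([
  [0,0,-0.001],
  [0,0,-0.001],
  [0,0,-0.001],
], grip=[-0.6,-0.6,-0.6], yaw=[0,0,0])

```text
time_s: 9.68
ee_pos: [533.8, -340.7, 58.1]
ee_rot: [179.9, -0.0, 49.1]
force: [-0.7, 2.3, 5.6]
gripper_width: 34.4
gripper_force: 25.0
```

Contact at TCP z≈58 as predicted (+5.6 N). Open gradually.

send_rows([
  [0,0,0],
  [0,0,0],
  [0,0,0],
  [0,0,0],
  [0,0,0],
  [0,0,0],
  [0,0,0],
  [0,0,0],
], grip=[-0.2,-0.1,0,0.1,0.3,0.6,0.8,0.8], yaw=[0,0,0,0,0,0,0,0])

```text
time_s: 10.35
ee_pos: [533.4, -340.4, 56.5]
ee_rot: [-180.0, 0.0, 49.1]
force: [-0.2, 0.9, -1.2]
gripper_width: 73.9
gripper_force: 0.0
```

send_rows([
  [0,0,0],
  [0,0,0],
  [0,0,0],
  [0,0,0],
], grip=[0.8,0.8,0.8,0.8], yaw=[0,0,0,0])

```text
time_s: 10.68
ee_pos: [533.5, -340.6, 56.9]
ee_rot: [180.0, 0.0, 49.1]
force: [-0.1, 0.4, 0.5]
gripper_width: 82.1
gripper_force: 0.0
```

send_rows([
  [0,0,0.01],
  [0,0,0.025],
  [0,0,0.045],
  [0,0,0.07],
  [0,0,0.1],
  [0,0,0.13],
  [0,0,0.15],
  [0,0,0.16],
], grip=[0.8,0.8,0.8,0.8,0.8,0.8,0.8,0.8], yaw=[0,0,0,0,0,0,0,0])

```text
time_s: 11.35
ee_pos: [534.7, -341.3, 221.5]
ee_rot: [179.6, -0.0, 49.1]
force: [0.4, -0.6, 0.1]
gripper_width: 81.8
gripper_force: 0.0
```

send_rows([
  [-0.01,0.02,0],
  [-0.02,0.05,0],
  [-0.03,0.08,0],
  [-0.04,0.11,0],
  [-0.05,0.14,0],
  [-0.06,0.17,0],
  [-0.065,0.19,0],
  [-0.065,0.19,0],
], grip=[0.8,0.8,0.8,0.8,0.8,0.8,0.8,0.8], yaw=[0,0,0,0,0,0,0,0])

```text
time_s: 12.02
ee_pos: [466.6, -147.2, 216.9]
ee_rot: [-179.9, -0.0, 49.2]
force: [0.2, 0.4, -0.4]
gripper_width: 81.8
gripper_force: 0.0
```

```bash
python3 - <<'E'
from h import *
grab('scene','s6');grab('top','t6')
st=env.state();print(st['time_s'],st['ee_pos'],st['qvel'].round(1))
S=cv2.imread('pics/s6.png');T=cv2.imread('pics/t6.png')
a=cv2.resize(S[130:225,335:430],(400,400),interpolation=cv2.INTER_CUBIC)
b=cv2.resize(T[145:235,395:485],(400,400),interpolation=cv2.INTER_CUBIC)
c=cv2.resize(S[200:320,220:380],(266,200));e=cv2.resize(T[200:270,150:270],(343,200));e=np.hstack([e,np.zeros((200,191,3),np.uint8)])
cv2.imwrite('pics/c6.png',np.vstack([np.hstack([a,b]),np.hstack([c,e])]))
E
```

```text
12.1167 [ 468.49543368 -150.33266394  217.08966989] [-1.4  1.1 -1.4 -0.2 -0.3  0.1]
```

View pics/c6.png

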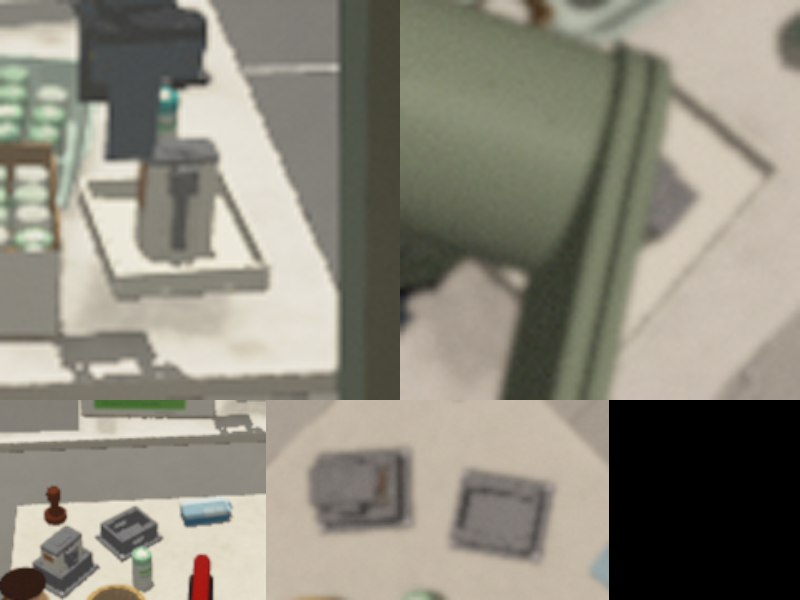

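The final picture shows the tall cassette standing upright inside the tray (scene crop (180,200)). The short one is still in its base (crop (60,555)), the other base is empty, and the gripper is clear.

```bash
python3 -c "
from h import *
print(env.job_done())"
```

```text
the job is handed in; nothing more can be done
None
```

The tall cassette was unlatched, lifted out and now stands upright in the white tray; the short one is still clipped in its base, and the job was handed in at about 12 s with the gripper clear (no verdict came back).

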